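# Sort the clay tools back into their trays

## Robot

A 6-joint arm with a two-finger parallel gripper is mounted at the origin on the work surface. World frame = base frame: x ahead of the robot, y to its left, z up, the work surface at z = 0. Lengths are in m, angles in degrees, forces in N, time in s.
With the tool pointing down it reaches from about 0.35 to 0.875 m from the base axis. Payload 4.2 kg.
Tool frame: the origin (TCP) lies midway between the tips of the shut fingers; the grasp point (between the pads) lies 19 mm behind it; y points along the fingers, z is the direction in which the jaws open and shut, and the axes are right-handed (so a half turn about y gives the same grasp; the last joint's range is limited). The gripper opens to 87 mm and grips with 3 to 60 N. Pads are 19 mm wide; open, the fingers measure 117 mm over their backs; the gripper's body (75 mm by 190 mm) begins 51 mm behind the grasp point.
Start: joints at [86.78, 22.042, 0.453, 0, -68.411, -14.817], TCP at [0.193, 0.594, 0.223] pointing down, gripper open.
Joint ranges: [-179.83, 179.83], [-69.29, 118.12], [-61.27, 80.66], [-181.25, 117.63], [-171.15, -9.14], [-177.46, 177.46]. Speed limits (degrees/s): [159.86, 159.86, 180, 180, 180, 180].

## Interface

Orientations are given as [roll, pitch, yaw] about the fixed x, y, z axes, in that order (R = Rz(yaw) Ry(pitch) Rx(roll)).
In Python, from workcell import env gives the robot as it stands. The module is installed in compiled form; this text tells all that it offers. Calls block until the motion is done:
- env.goto(position, orientation): joint-space move of the TCP to a pose.
- env.move_straight(position, rotation=None, rate=0.15, force_limit=None): straight line of the TCP; rotation=None keeps the orientation; rate is the mean speed in m/s. With force_limit (N) it stops when the force on the tool has changed by that much, and returns True; else False.
- env.set_joints(angles): joint-space move.
- env.gripper_to(opening, grasp_force=None): opening from 0.0 (shut) to 1.0 (fully open); grasp_force is the grip in N (None keeps the last); returns when the fingers have stopped.
- env.dwell(seconds).
- env.inverse_kinematics(position, orientation): joint angles nearest the present ones, or None.
- env.read_state(): the state.
- env.grab_frame(name): name is "scene" or "top"; returns a dict with "image" (384x512x3 uint8, blue, green, red), "fx", "fy", "cx", "cy" (pixels), "position" and "orientation" of the camera in the world. Camera axes: x right, y up, looking along -z (the intrinsics and any distortion apply to the point x, -y, -z); pixel columns grow to the right and rows downward; lengths in m; the calibration is good to about 2 mm. A picture is of the moment at which its call begins. There is no depth.
A pose or a line that the arm cannot do raises env.Unreachable and nothing moves.
- env.close_job(): hands the job in, once; it reports no verdict.
Trained networks look in a picture, given as the dict that the camera call returned (one of the last four; its "shot" number tells which), for a name from the list of things; names that differ only in an ending like _2 or _b are one class to them, and where a whole thing is asked for, a point or a joint stands for the part that bears it (a point fixed in the world has none). Each returns a list of dicts, best first, with "score" (0 to 1); they miss things now and then, are a little off and sometimes report something else, mostly with a low value. They report only what shows in the picture. A call takes as long as a camera call. They do not tell look-alikes from the thing itself.
- env.search_frame(picture, thing): "xyz" ([x, y, z] in m, in world coordinates, good to about 4 mm: the middle of the surface that is visible of it).
- env.trace(picture, thing): "mask" (384x512 bool, what is visible of it).
The state is a dict: "clock": time; "joint_positions": joint angles; "qvel": joint speeds; "joint_torque": joint torques, N m; "position": TCP position; "tool_rot": TCP orientation; "force": force on the tool from outside, world axes, zero at the start; "wrist_torque": the same for the moment, N m; "opening": opening from 0.0 (shut) to 1.0 (fully open).
Only numpy, scipy, OpenCV 4.12 (cv2) and the standard library are available. Lean on these libraries where they do the work, as an engineer would, in place of code of your own. Each camera call takes 0.05 s, during which the arm holds its last target.

## Task

The handbuilding class is over: put the five clay tools left about the table back into the four wooden tool trays, each in the tray that already holds its kind - the wooden rib with the ribs, the round cutter with the cutters, the loop tool with the loop tools, and both stamps with the stamps. Set every tool down on the empty floor of its tray, nothing propped on a rim or on another tool, the rib and loop tool lying flat, the cutter flat on its open end and the stamps standing upright on their broad ends. The unfired clay mug standing among them is fragile: leave it standing where it is.

Things in the scene. Friction and masses are not known exactly. Their poses are not given: they have to be found in the camera images.
- rib: loose kidney-shaped dark wooden rib lying flat: a bent band 34 mm wide with a pale dot at its middle, 88 mm long, 46 mm over the bend, 9 mm thick. Origin under the dot: long axis along x, hollow side to -y (the ends reach y = -29 mm), z up. At the middle it spans y = -17 to +17 mm; gripped across y there, pads close to about 37 mm.
- cutter: loose round steel cutter: a plain open ring, 46 mm outside diameter, 35 mm high, wall 3 mm, standing on an open end. Origin at the centre of its underside, z up.
- stamp_a: loose turned terracotta stamp standing upright, 60 mm high: foot 34 mm in diameter and 12 mm high, waist 21 mm in diameter from 22 to 44 mm up (the grip), knob 28 mm in diameter at the top. Origin at the centre of its underside, z up.
- stamp_b: second loose terracotta stamp, the same as the first in every size; origin and axes as for stamp_a.
- loop_tool: loose double-ended loop (ribbon) tool lying flat, 120 mm long in all along its x: a wooden handle 62 mm long and 13 mm thick in the middle, a brass ferrule and a flat steel wire loop 18 mm wide at either end. Origin on its underside at mid length, z up; grip the handle across y.
- mug: unfired clay mug body without handle, a bystander standing among the tools: 76 mm in diameter, 85 mm high, 0.35 kg, loose. Origin at the centre of its underside, z up. Not to be moved or tipped.
- tray_ribs: fixed open wooden tray; its +x end holds two ribs stacked flat, fixed, 18 mm high. All trays: outside 168 x 160 mm (x, y), rim 16 mm high, walls and floor 5 mm. Origin on the table under the centre of the EMPTY part, not of the whole: outside x -63.5 to +104.5, y -80 to +80 mm; empty floor, 5 mm above the origin, x -58 to +50, y -75 to +75 mm.
- tray_cutters: fixed wooden tray like tray_ribs, same size, origin and empty part; its +x end holds two round steel cutters, 35 mm high above the floor, fixed.
- tray_stamps: fixed wooden tray like tray_ribs, same size, origin and empty part; its +x end holds three terracotta stamps standing upright in a row along y, 60 mm high above the floor, fixed; both loose stamps go here.
- tray_loops: fixed wooden tray like tray_ribs, same size, origin and empty part; its +x end holds two loop tools lying along y, 13 mm high above the floor, fixed; a loop tool fits the empty part best lying along the tray's y.
Not all that is in view belongs to the job. What is meant by the loop_tool is not blue, and is the larger of those in its own colour.

How it is judged:
By the outcome, as a careful person would: the job done as asked, in the order asked, and still so for the second after the job is handed in, with the robot touching nothing.
It also fails if it takes over 128 s, if anything falls off the work surface, if the arm or the gripper's body presses on something with over 40 N, if the wrist force passes 120 N, or if a joint passes its speed limit or range.

## Working session

There is one attempt and no reset: what is moved stays moved. The work goes in short steps, each a Python script; the robot and the scene stay as the last script left them, time stands still between calls to the robot, and variables do not carry over. Pictures are saved under pics/ and viewed, and the job is handed in when it is done.

```bash
ls; mkdir -p pics
python3 - <<'E'
from workcell import env
import cv2
s=env.read_state(); print(s)
for n in ("scene","top"):
    f=env.grab_frame(n); cv2.imwrite(f"pics/{n}0.png",f["image"]); print({k:v for k,v in f.items() if k!="image"})
E
```

```text
pics
{'clock': 0.0, 'joint_positions': array([ 8.67789610e+01,  2.20931044e+01,  3.80946526e-01, -3.00854122e-02,
       -6.84116745e+01, -1.48162121e+01]), 'qvel': array([-0.00515175, -0.03384057,  0.02262304, -0.07307698,  0.06611129,
       -0.02262798]), 'joint_torque': array([ 2.24236605e-04, -3.90657377e+01,  1.87400472e+01,  4.21972588e+00,
        1.09543267e-02, -1.89014427e-04]), 'position': array([0.19331597, 0.59372363, 0.22144005]), 'tool_rot': array([-8.98731347e+01,  4.64535942e-03,  1.61951654e+02]), 'force': array([-0.08919591, -0.53211204, -0.07562043]), 'wrist_torque': array([-0.00965553,  0.06903351, -0.01998274]), 'opening': 0.9986872180743288}
{'fx': 491.7713103144742, 'fy': 491.7713103144742, 'cx': 255.64024299155994, 'cy': 189.62131338909214, 'position': array([ 1.16300287, -0.7088591 ,  0.71681663]), 'orientation': array([55.58037129, -1.34196428, 43.81141339]), 'shot': 1}
{'fx': 445.2668408283254, 'fy': 445.2668408283254, 'cx': 262.6767604955498, 'cy': 190.73470781729281, 'position': array([ 0.33458854, -0.0066394 ,  1.03121731]), 'orientation': array([  7.77101914,   0.35922702, -91.57863105]), 'shot': 2}
```

View pics/scene0.png

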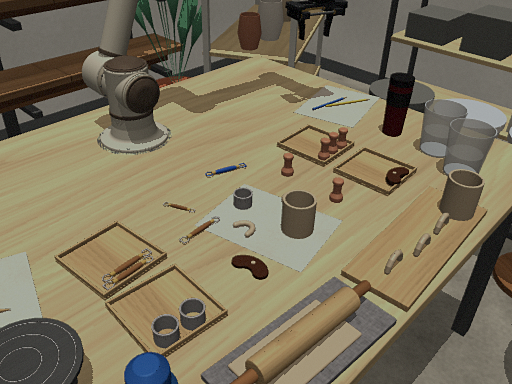

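View pics/top0.png

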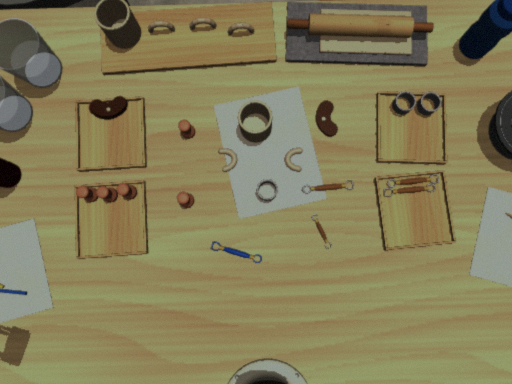

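The top view shows the following, with up as +x and right as -y:

- **Trays:** ribs (112,134), stamps (112,220), cutters (411,128), loops (414,211).
- **Loose tools:** rib (326,118), cutter (267,191), stamps (186,129) and (185,200).
- **Loop tools:** the larger orange one at (328,187) is the target. The smaller orange one (320,231) and the blue one (236,252) are decoys.
- **Mug:** on the paper at (256,122).

Next I'll query the networks.

```bash
cat > h.py <<'E'
import numpy as np, cv2
from scipy.spatial.transform import Rotation as Ro
def cam(f):
    R=Ro.from_euler('xyz',f["orientation"],degrees=True).as_matrix(); return R,np.array(f["position"])
def px2w(f,uv,z):
    R,p=cam(f); uv=np.atleast_2d(uv).astype(float)
    d=np.c_[(uv[:,0]-f["cx"])/f["fx"],-(uv[:,1]-f["cy"])/f["fy"],-np.ones(len(uv))]@R.T
    return p+d*((z-p[2])/d[:,2])[:,None]
def w2px(f,X):
    R,p=cam(f); c=(np.atleast_2d(X)-p)@R
    return np.c_[f["cx"]+f["fx"]*c[:,0]/-c[:,2], f["cy"]-f["fy"]*c[:,1]/-c[:,2]]
E
python3 - <<'E'
from workcell import env
from h import *
import pickle
out={}
np.set_printoptions(precision=4,suppress=True)
for n in ("top","scene"):
    f=env.grab_frame(n); out[n]=dict(f=f)
    for t in ["rib","cutter","stamp_a","loop_tool","mug","tray_ribs","tray_cutters","tray_stamps","tray_loops"]:
        a=env.search_frame(f,t); b=env.trace(f,t)
        out[n][t]=(a,b)
        print(n,t)
        for d in a: print("   ",round(d["score"],2),np.array(d["xyz"]),w2px(f,d["xyz"])[0].round(0))
        for d in b:
            ys,xs=np.nonzero(d["mask"]); print("   m",round(d["score"],2),xs.mean().round(1),ys.mean().round(1),len(xs),xs.min(),xs.max(),ys.min(),ys.max())
pickle.dump(out,open("out.pkl","wb"))
print(env.read_state()["clock"])
E
```

```text
top rib
    0.96 [ 0.6424 -0.1542  0.0132] [324. 118.]
   m 0.63 325.5 117.7 486 316 336 101 134
top cutter
    0.58 [ 0.4794 -0.0167  0.0308] [268. 187.]
   m 0.58 267.5 186.1 141 258 276 178 200
top stamp_a
    0.78 [0.6165 0.1679 0.0566] [185. 128.]
    0.77 [0.4589 0.1681 0.0592] [185. 197.]
   m 0.81 186.0 129.1 226 178 194 120 138
   m 0.52 185.1 199.1 207 177 193 192 207
   m 0.51 110.5 133.6 4900 76 146 96 170
top loop_tool
    0.8 [0.3378 0.0597 0.0111] [236. 251.]
    0.62 [ 0.3753 -0.1308  0.0089] [319. 232.]
    0.47 [ 0.4839 -0.1523  0.0129] [327. 185.]
   m 0.58 321.4 232.0 95 316 327 220 242
   m 0.55 236.7 252.1 175 219 261 246 259
   m 0.5 329.7 186.2 127 311 345 183 189
top mug
   m 0.91 254.8 120.6 1218 238 272 100 142
   m 0.56 410.8 127.0 5005 375 446 91 163
top tray_ribs
    0.83 [0.6212 0.3496 0.0021] [112. 134.]
   m 0.77 110.4 133.6 4867 76 146 96 170
top tray_cutters
    0.93 [ 0.614  -0.3559  0.003 ] [409. 129.]
   m 0.63 410.9 127.3 4889 376 446 91 163
top tray_stamps
    0.75 [0.416  0.345  0.0052] [112. 220.]
   m 0.93 110.4 219.3 5307 75 147 180 259
top
[... 766 characters left out ...]
   m 0.48 224.4 169.4 112 210 239 165 174
scene mug
    0.77 [ 0.6428 -0.0102  0.0539] [298. 217.]
    0.66 [0.6287 0.1612 0.0289] [337. 193.]
    0.27 [ 0.6168 -0.3574  0.0062] [166. 310.]
   m 0.74 297.8 213.3 1527 281 316 189 238
scene tray_ribs
    0.97 [0.621  0.3429 0.0036] [373. 173.]
   m 0.76 374.5 170.4 2398 333 415 147 195
   m 0.57 250.9 265.2 556 231 267 255 279
scene tray_cutters
    0.69 [ 0.6196 -0.3573  0.0026] [167. 312.]
    0.4 [0.6253 0.1635 0.0291] [336. 192.]
   m 0.94 165.6 310.6 6511 105 227 264 356
scene tray_stamps
   m 0.88 316.9 143.9 2016 277 353 125 166
scene tray_loops
    0.79 [ 0.4276 -0.3531  0.0055] [112. 260.]
   m 0.77 110.0 259.0 4884 54 166 221 299
2.0
```

Run:
```python
from h import *
import pickle
o=pickle.load(open("out.pkl","rb")); im=o["top"]["f"]["image"]
def crop(a,b,c,d,s): return cv2.resize(im[b:d,a:c],None,fx=s,fy=s,interpolation=cv2.INTER_CUBIC)
cv2.imwrite("pics/c1.png",crop(70,85,160,265,3.3)); cv2.imwrite("pics/c2.png",crop(365,80,465,260,3.3)); cv2.imwrite("pics/c3.png",crop(170,85,360,265,3.3))
f=o["top"]["f"]
for t in ["tray_ribs","tray_cutters","tray_stamps","tray_loops"]:
    m=max(o["top"][t][1],key=lambda d:d["mask"].sum())["mask"].astype(np.uint8)
    c=max(cv2.findContours(m,0,1)[0],key=cv2.contourArea)
    r=cv2.minAreaRect(c); b=px2w(f,cv2.boxPoints(r),0.016)
    print(t,r); print(b.round(4)[:,:2], b.mean(0).round(4))
    rr=cv2.minAreaRect((b[:,:2]*1000).astype(np.float32)); print(rr)
```

```text
tray_ribs ((109.99444580078125, 132.83351135253906), (73.02610778808594, 70.29429626464844), 88.09085083007812)
[[0.7094 0.4386]
 [0.7102 0.2715]
 [0.5338 0.2644]
 [0.533  0.4277]] [0.6216 0.3505 0.016 ]
((621.6151123046875, 351.4891052246094), (182.54718017578125, 166.9534454345703), 2.324985980987549)
tray_cutters ((411.0, 127.0), (72.0, 70.0), 90.0)
[[ 0.7041 -0.2791]
 [ 0.6991 -0.4445]
 [ 0.526  -0.4301]
 [ 0.5306 -0.2684]] [ 0.615  -0.3555  0.016 ]
((614.8883666992188, -356.42919921875), (165.36172485351562, 179.0757598876953), 86.4534912109375)
tray_stamps ((110.46380615234375, 219.7398223876953), (76.57989501953125, 72.39415740966797), 87.27368927001953)
[[0.5033 0.4351]
 [0.5066 0.2677]
 [0.3312 0.258 ]
 [0.328  0.4216]] [0.4173 0.3456 0.016 ]
((417.2544860839844, 346.58038330078125), (181.59860229492188, 167.3181610107422), 3.163407564163208)
tray_loops ((413.6158447265625, 209.54269409179688), (73.65782928466797, 73.76827239990234), 83.6598129272461)
[[ 0.498  -0.2592]
 [ 0.5122 -0.4294]
 [ 0.3439 -0.4338]
 [ 0.3303 -0.2673]] [ 0.4211 -0.3474  0.016 ]
((421.2301940917969, -348.34783935546875), (168.05783081054688, 176.4632110595703), 4.690747261047363)
```

View pics/c1.png

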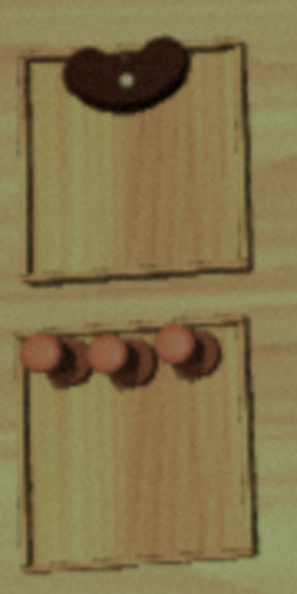

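View pics/c2.png

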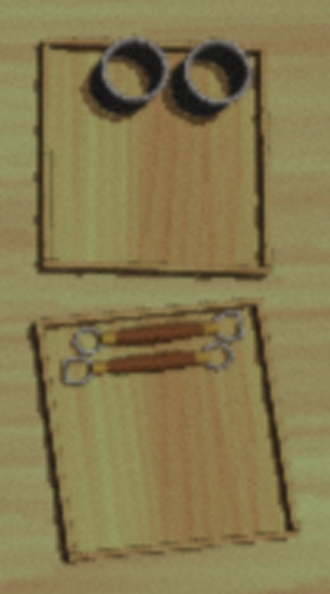

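View pics/c3.png

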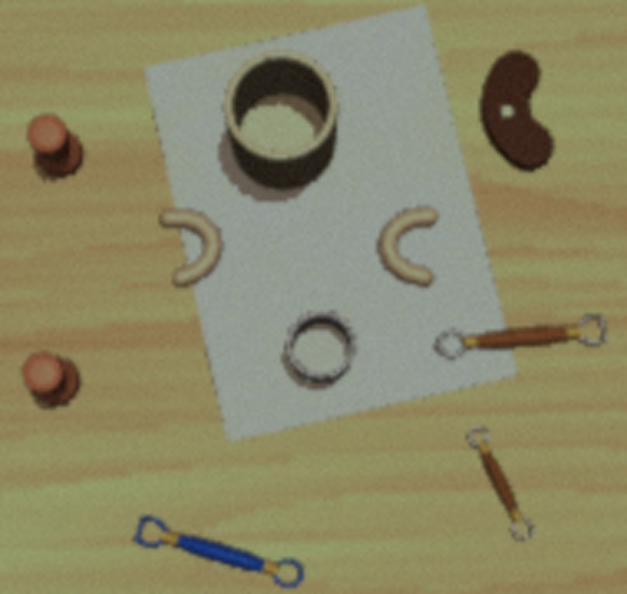

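```bash
cat > fit.py <<'E'
from h import *
import pickle, json
from scipy.optimize import least_squares
o=pickle.load(open("out.pkl","rb")); f=o["top"]["f"]; g=o["scene"]["f"]
C={"ribs":((70,85),[(28,59),(243,43),(28,282),(250,268)]),"stamps":((70,85),[(22,334),(246,319),(25,570),(256,552)]),
"cutters":((365,80),[(40,42),(260,48),(42,270),(266,275)]),"loops":((365,80),[(35,322),(255,305),(68,562),(296,532)])}
L=np.array([[104.5,80],[104.5,-80],[-63.5,80],[-63.5,-80]])/1000
T={}
for k,(o0,c) in C.items():
    uv=np.array(o0)+(np.array(c)+.5)/3.3-.5
    W=px2w(f,uv,0.014)[:,:2]
    def r(p):
        a=p[2]; R=np.array([[np.cos(a),-np.sin(a)],[np.sin(a),np.cos(a)]]); return ((L@R.T+p[:2])-W).ravel()
    s=least_squares(r,[W[:,0].mean(),W[:,1].mean(),0]); T[k]=[float(s.x[0]),float(s.x[1]),float(np.degrees(s.x[2]))]
    print(k,np.round(T[k],4),"resid mm",(s.fun*1000).round(1), "sides",np.linalg.norm(W[0]-W[1]).round(3),np.linalg.norm(W[2]-W[3]).round(3),np.linalg.norm(W[0]-W[2]).round(3),np.linalg.norm(W[1]-W[3]).round(3))
json.dump(T,open("trays.json","w"))
ims={"top":f["image"].copy(),"scene":g["image"].copy()}
for n,fr in(("top",f),("scene",g)):
    b=cv2.resize(ims[n],None,fx=1.5,fy=1.5)
    for k,(x,y,a) in T.items():
        a=np.radians(a); R=np.array([[np.cos(a),-np.sin(a)],[np.sin(a),np.cos(a)]])
        for z in (0.016,):
            P=np.c_[L[[0,1,3,2]]@R.T+[x,y],np.full(4,z)]
            cv2.polylines(b,[(w2px(fr,P)*1.5).astype(np.int32)],True,(255,0,255),1)
        cv2.circle(b,tuple((w2px(fr,[x,y,.005])[0]*1.5).astype(int)),2,(0,0,255),-1)
    cv2.imwrite(f"pics/fit_{n}.png",b)
E
python3 fit.py
```

```text
ribs [0.5985 0.3474 2.1377] resid mm [ 2.5  2.9  1.1 -2.1 -2.1  1.3 -1.6 -2. ] sides 0.155 0.157 0.163 0.165
stamps [0.3982 0.3436 2.5983] resid mm [ 1.8  1.3  2.9 -1.2 -2.   0.5 -2.6 -0.6] sides 0.157 0.159 0.164 0.163
cutters [ 0.5932 -0.3542 -3.1603] resid mm [ 0.6  1.2  0.9 -1.2 -0.4  1.5 -1.1 -1.4] sides 0.158 0.157 0.167 0.166
loops [ 0.3996 -0.3509  4.5893] resid mm [-0.3  2.3  4.9 -2.6 -0.7  1.1 -3.9 -0.9] sides 0.155 0.158 0.168 0.159
```

View pics/fit_scene.png

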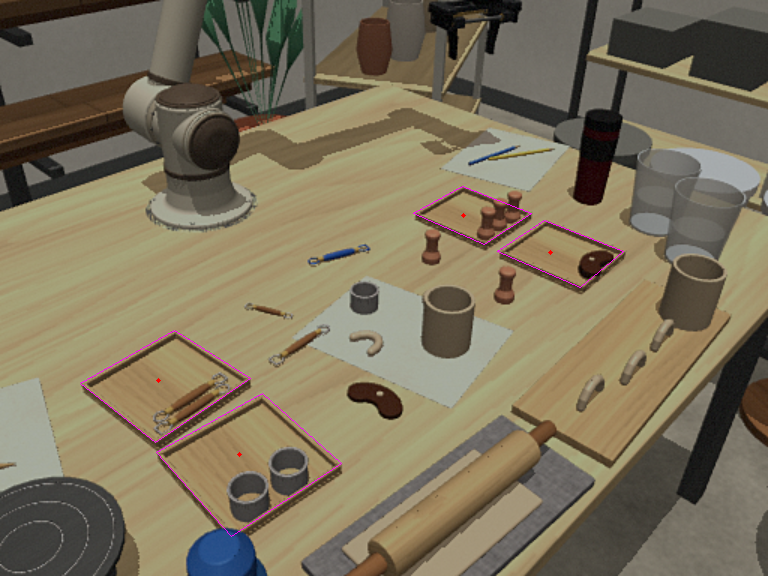

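View pics/fit_top.png

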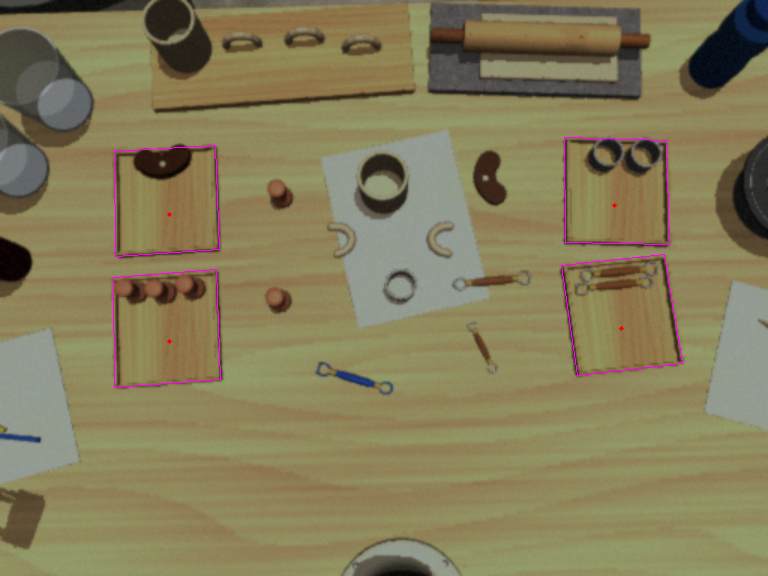

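The fitted tray outlines match the rims in both views. Next I'll measure the tool poses.

```bash
cat > fit2.py <<'E'
from h import *
import pickle, json
from scipy.optimize import minimize
np.set_printoptions(precision=4,suppress=True)
o=pickle.load(open("out.pkl","rb")); f=o["top"]["f"]; g=o["scene"]["f"]
def c3(x,y): return (170+(x+.5)/3.3-.5,85+(y+.5)/3.3-.5)
print("rib dot",px2w(f,c3(507,111),.009), px2w(g,[(253,265)],.009))
# rib fit
th=np.linspace(-np.arctan2(27,36.4-12),np.arctan2(27,36.4-12),25)
cl=np.c_[36.4*np.sin(th),36.4*np.cos(th)-36.4]/1000
def rp(p,fr,shape):
    a=p[2];R=np.array([[np.cos(a),-np.sin(a)],[np.sin(a),np.cos(a)]])
    S=4; m=np.zeros((shape[0]*S,shape[1]*S),np.uint8)
    for q in cl@R.T+p[:2]:
        t=np.linspace(0,2*np.pi,24)
        P=np.c_[q[0]+.017*np.cos(t),q[1]+.017*np.sin(t),np.full(24,.009)]
        cv2.fillConvexPoly(m,((w2px(fr,P)+.5)*S).astype(np.int32),1)
    return cv2.resize(m.astype(np.float32),None,fx=1/S,fy=1/S,interpolation=cv2.INTER_AREA)
for n,fr,box in(("top",f,(305,95,350,145)),("scene",g,(222,245,280,288))):
    gray=fr["image"].max(2).astype(float); m=np.zeros(gray.shape); x0,y0,x1,y1=box
    m[y0:y1,x0:x1]=(gray[y0:y1,x0:x1]<90)
    best=None
    for a0 in (-60,-80,-100,-120,60,80,100,120):
        r=minimize(lambda p:np.abs(rp([p[0],p[1],p[2]*10],fr,m.shape)-m).sum(),[.64,-.157,np.radians(a0)/10],method="Nelder-Mead",options=dict(initial_simplex=np.array([[.64,-.157,np.radians(a0)/10],[.65,-.157,np.radians(a0)/10],[.64,-.147,np.radians(a0)/10],[.64,-.157,np.radians(a0+15)/10]]),maxiter=120))
        if best is None or r.fun<best.fun: best=r
    print("rib",n,best.x[:2],np.degrees(best.x[2]*10),best.fun,m.sum())
print("stampknobs",px2w(f,[c3(48,134),c3(45,373)],.06)); 
print("stampfeet",px2w(f,[c3(58,154),c3(56,382)],.012))
for s in o["scene"]["stamp_a"][1]:
    ys,xs=np.nonzero(s["mask"]); print(" scene base",px2w(g,[(xs.mean(),ys.max()-3)],0.004), "top",px2w(g,[(xs.mean(),ys.min()+3)],0.06))
print("cutter",px2w(f,[c3(320,347)],.035), px2w(f,[c3(318,358)],.0))
print("cutter scene top",px2w(g,[(243,191)],.035))
print("loop ends",px2w(f,[c3(436,344),c3(606,330)],.005),"handle",px2w(f,[c3(471,341),c3(580,334)],.007))
print("loop scene ends",px2w(g,[(181,242),(219,217)],.005))
print("small ends",px2w(f,[c3(475,430),c3(522,537)],.005))
print("mug rim",px2w(f,[c3(281,107)],.085))
E
python3 fit2.py
python3 - <<'E'
import sys; sys.path.insert(0,'.')
from h import *; import pickle
g=pickle.load(open("out.pkl","rb"))["scene"]["f"]["image"]
cv2.imwrite("pics/c4.png",cv2.resize(g[140:290,160:360],None,fx=4,fy=4,interpolation=cv2.INTER_CUBIC))
E
```

```text
rib dot [[ 0.6432 -0.1523  0.009 ]] [[ 0.6479 -0.156   0.009 ]]
rib top [ 0.6414 -0.1508] 6.4889419155539425 39.0 513.0
rib scene [ 0.6451 -0.1527] 3.887213006233082 69.9375 528.0
stampknobs [[0.6208 0.1681 0.06  ]
 [0.4568 0.1708 0.06  ]]
stampfeet [[0.6201 0.1697 0.012 ]
 [0.4563 0.1718 0.012 ]]
 scene base [[0.4595 0.1726 0.004 ]] top [[0.4602 0.1666 0.06  ]]
 scene base [[0.6252 0.169  0.004 ]] top [[0.6222 0.162  0.06  ]]
cutter [[ 0.4725 -0.0131  0.035 ]] [[ 0.4696 -0.0117  0.    ]]
cutter scene top [[ 0.4681 -0.006   0.035 ]]
loop ends [[ 0.4765 -0.0951  0.005 ]
 [ 0.4831 -0.2153  0.005 ]] handle [[ 0.4777 -0.1196  0.007 ]
 [ 0.4804 -0.1964  0.007 ]]
loop scene ends [[ 0.4822 -0.2129  0.005 ]
 [ 0.4745 -0.0921  0.005 ]]
small ends [[ 0.415  -0.1199  0.005 ]
 [ 0.34   -0.1493  0.005 ]]
mug rim [[0.6274 0.0085 0.085 ]]
```

View pics/c4.png

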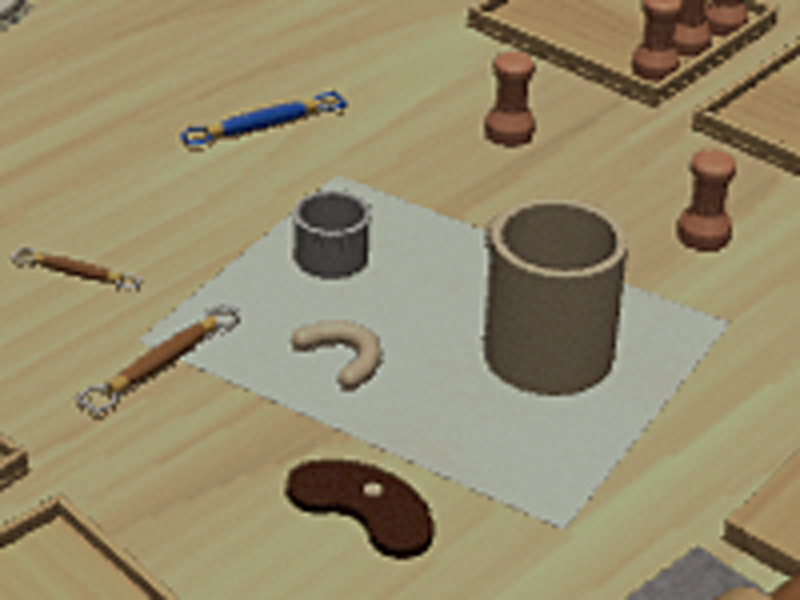

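All points agree between views to within about 4 mm, and the loop tool measures 120 mm, so it is the right one. Now the motion helpers and reachability checks.

```bash
cat > m.py <<'E'
from workcell import env
from h import *
import json
np.set_printoptions(precision=4,suppress=True)
T=json.load(open("trays.json"))
def tray(k,x,y):
    tx,ty,a=T[k]; c,s=np.cos(np.radians(a)),np.sin(np.radians(a))
    return [tx+c*x-s*y, ty+s*x+c*y], a
def best(pos,yaw,sym=True):
    q0=env.read_state()["joint_positions"]; b=None
    for y in ((yaw,yaw+180) if sym else (yaw,)):
        y=(y+180)%360-180
        q=env.inverse_kinematics(pos,[-90,0,y])
        if q is None: continue
        c=np.abs(np.array(q)-q0).max()
        if b is None or c<b[0]: b=(c,y,np.array(q))
    return b
def st(l=""):
    s=env.read_state(); print(l,"t",round(s["clock"],2),"p",s["position"],"rot",s["tool_rot"].round(1),"F",s["force"].round(1),"op",round(s["opening"],3))
    return s
def shot(name,n="scene",box=None,k=1):
    f=env.grab_frame(n); im=f["image"]
    if box: im=im[box[1]:box[3],box[0]:box[2]]
    cv2.imwrite(f"pics/{name}.png",cv2.resize(im,None,fx=k,fy=k,interpolation=cv2.INTER_CUBIC)); return f
E
python3 - <<'E'
from m import *
P={"rib":([.6435,-.1535],6),"ribT":(tray("ribs",2,0)[0],92),"cut":([.474,-.013],0),"cutT":(tray("cutters",-.004,0)[0],0),"loop":([.479,-.155],93),"loopT":(tray("loops",-.004,0)[0],94.6),"s1":([.622,.168],90),"s2":([.459,.170],90)}
P["ribT"]=(tray("ribs",.002,0)[0],92)
for s in (1,-1): P["sT%d"%s]=(tray("stamps",-.008,s*.036)[0],92)
for k,(p,y) in P.items():
    for yy in (y,y-180):
        print(k,np.round(p,3),yy,[ (None if (q:=env.inverse_kinematics([*p,z],[-90,0,yy])) is None else np.round(q,0)) for z in (.2,.01)])
E
```

```text
rib [ 0.644 -0.154] 6 [array([  1.,  26.,   4.,  -0., -68., -85.]), array([  1.,  37.,  -7.,  -0., -46., -85.])]
rib [ 0.644 -0.154] -174 [array([  1.,  26.,   4.,   0., -68.,  95.]), array([  1.,  37.,  -7.,   0., -46.,  95.])]
ribT [0.601 0.348] 92 [array([ 43.,  30.,   9.,   0., -70., -41.]), array([ 43.,  40.,  -2.,   0., -48., -41.])]
ribT [0.601 0.348] -88 [array([ 43.,  30.,   9.,   0., -70., 139.]), array([ 43.,  40.,  -2.,   0., -48., 139.])]
cut [ 0.474 -0.013] 0 [array([  18.,    8.,  -22.,   -0.,  -60., -108.]), array([  18.,   24.,  -35.,   -0.,  -31., -108.])]
cut [ 0.474 -0.013] -180 [array([ 18.,   8., -22.,   0., -60.,  72.]), array([ 18.,  24., -35.,   0., -31.,  72.])]
cutT [ 0.589 -0.354] 0 [array([-18.,  29.,   8.,  -0., -69., -72.]), array([-18.,  39.,  -3.,  -0., -48., -72.])]
cutT [ 0.589 -0.354] -180 [array([-18.,  29.,   8.,   0., -69., 108.]), array([-18.,  39.,  -3.,   0., -48., 108.])]
loop [ 0.479 -0.155] 93 [array([  1.,  11., -18.,   0., -60.,   2.]), array([  1.,  26., -31.,   0., -33.,   2.])]
loop [ 0.479 -0.155] -87 [None, None]
loopT [ 0.396 -0.35
[... 427 characters left out ...]
-10.,   0., -44., 151.])]
s2 [0.459 0.17 ] 90 [array([ 39.,  10., -20.,   0., -60., -39.]), array([ 39.,  25., -33.,  -0., -32., -39.])]
s2 [0.459 0.17 ] -90 [array([ 39.,  10., -20.,   0., -60., 141.]), array([ 39.,  25., -33.,   0., -32., 141.])]
sT1 [0.389 0.379] 92 [array([ 61.,  15., -13.,   0., -62., -59.]), array([ 61.,  29., -25.,   0., -36., -59.])]
sT1 [0.389 0.379] -88 [array([ 61.,  15., -13.,   0., -62., 121.]), array([ 61.,  29., -25.,   0., -36., 121.])]
sT-1 [0.392 0.307] 92 [array([ 57.,  11., -19.,   0., -60., -55.]), array([ 57.,  25., -32.,   0., -33., -55.])]
sT-1 [0.392 0.307] -88 [array([ 57.,  11., -19.,   0., -60., 125.]), array([ 57.,  25., -32.,   0., -33., 125.])]
```

Run:
```python
from m import *
p=[.6435,-.1535]
env.goto([*p,.20],[-90,0,6]); env.gripper_to(0.8,grasp_force=15); st("above")
env.move_straight([*p,.04],rate=.2); shot("rib_pre",box=(200,150,360,300),k=4)
hit=env.move_straight([*p,.004],rate=.06,force_limit=6); st("down %s"%hit)
env.gripper_to(0.0,grasp_force=15); st("grip")
env.move_straight([*p,.05],rate=.15); st("lift")
shot("rib_lift",box=(200,150,360,300),k=4)
```

```text
above t 5.7 p [ 0.6435 -0.1535  0.2   ] rot [-90.  -0.   6.] F [-0.  -0.1 -0.4] op 0.806
down False t 7.45 p [ 0.6437 -0.1536  0.004 ] rot [-90.  -0.   6.] F [ 0.4 -1.1  0.5] op 0.801
grip t 8.15 p [ 0.6435 -0.1534  0.0041] rot [-90.  -0.   6.] F [0.4 0.7 1.7] op 0.403
lift t 8.61 p [ 0.6433 -0.1533  0.0499] rot [-90.  -0.   6.] F [-0.2  1.  -1.1] op 0.402
```

View pics/rib_lift.png

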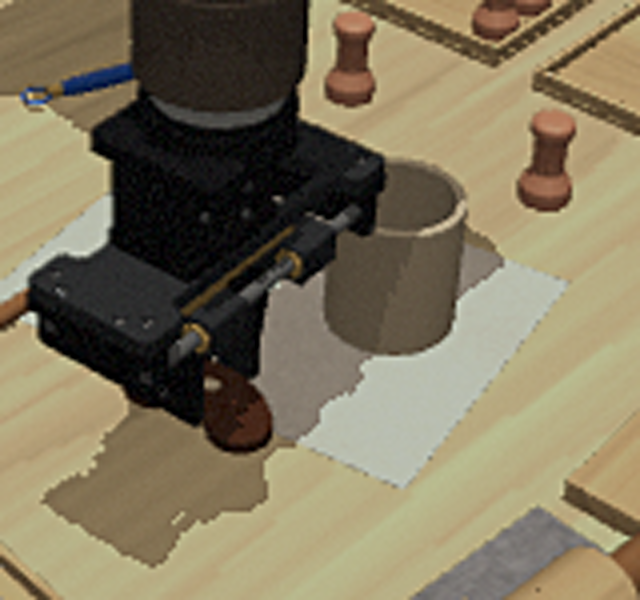

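The rib is held at 35 mm and roughly level, and the mug is clear. Next I'll place it, descending with a force limit.

Run:
```python
from m import *
env.move_straight([.6433,-.1533,.18],rate=.25)
p,_=tray("ribs",-.007,0)
env.goto([*p,.16],[-90,0,92]); 
env.move_straight([*p,.035],rate=.2); shot("rib_place",n="top",box=(60,80,210,270),k=3)
shot("rib_place2",box=(270,100,430,220),k=4)
hit=env.move_straight([*p,.0095],rate=.04,force_limit=5); st("down %s"%hit)
```

```text
down True t 12.65 p [0.5909 0.3468 0.0091] rot [-89.9   0.1  92. ] F [0.2 0.4 3.6] op 0.402
```

View pics/rib_place2.png

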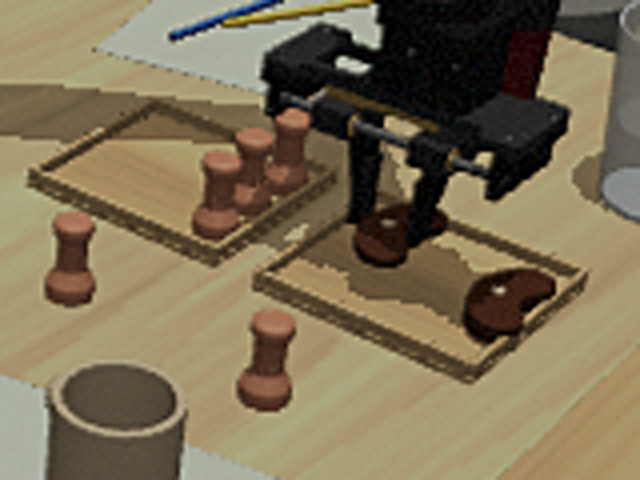

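Contact came at z = 9.1 mm, the expected 4 mm plus the 5 mm floor. Release.

Run:
```python
from m import *
p,_=tray("ribs",-.007,0)
env.gripper_to(0.62); st("open")
env.move_straight([*p,.15],rate=.25); 
p=[.474,-.013]
b=best([*p,.2],0); print(b)
env.goto([*p,.2],[-90,0,b[1]]); env.gripper_to(0.85,grasp_force=12)
shot("rib_done",n="top",box=(60,80,210,270),k=3); shot("rib_done2",box=(270,100,430,220),k=4)
env.move_straight([*p,.05],rate=.2); shot("cut_pre",box=(160,140,360,290),k=4)
st("pre")
```

```text
open t 13.32 p [0.5903 0.3462 0.0082] rot [-89.8   0.1  92. ] F [ 0.9 -0.4 -0. ] op 0.619
(np.float64(66.24702929366006), 0, array([  18.1234,    8.3845,  -21.9454,   -0.    ,  -59.67  , -108.1234]))
pre t 17.18 p [ 0.475  -0.0127  0.0511] rot [-90.   -0.1   0. ] F [-0.1 -0.1 -0.3] op 0.851
```

View pics/rib_done2.png

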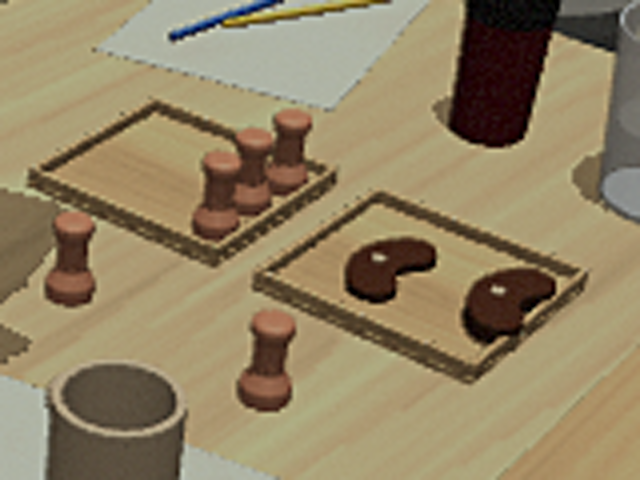

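View pics/cut_pre.png

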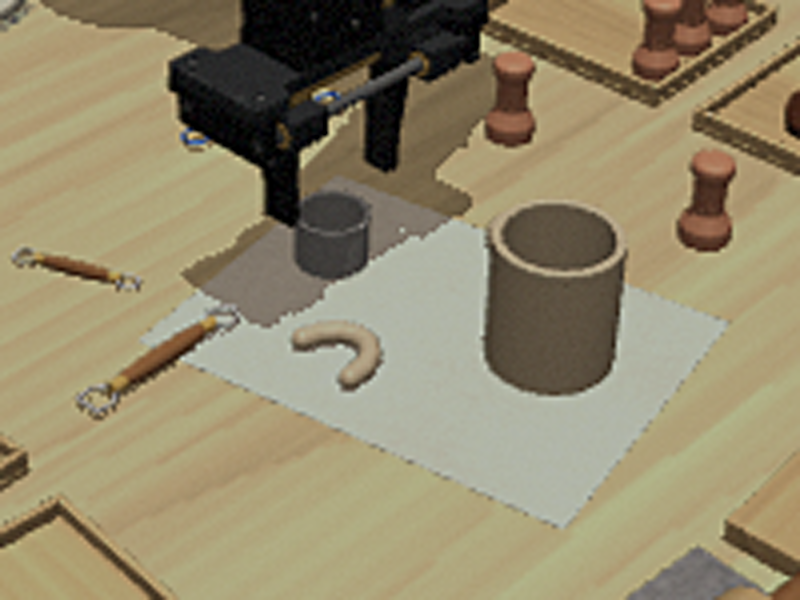

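View pics/rib_done.png

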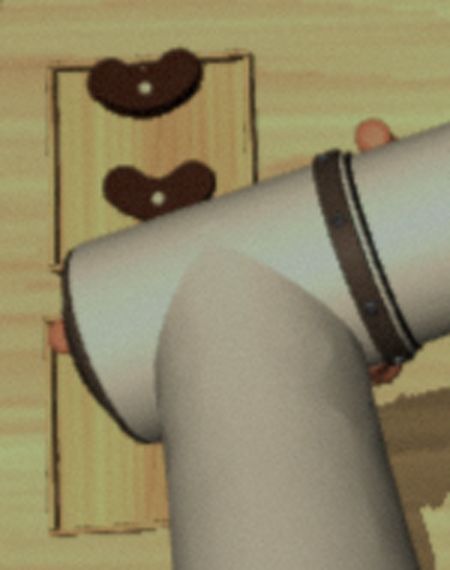

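The rib lies flat on its tray floor, and the fingers straddle the cutter. Gripping it now.

Run:
```python
from m import *
o=shot("x"); print(w2px(o,[[.474,-.013,.035],[.475,-.0127,.051]]))
p=[.474,-.013]
hit=env.move_straight([*p,.006],rate=.06,force_limit=6); st("down %s"%hit)
env.gripper_to(0.0,grasp_force=15); st("grip")
env.move_straight([*p,.05],rate=.15); st("lift")
shot("cut_lift",box=(160,140,360,290),k=4)
```

```text
[[242.6824 193.1403]
 [243.121  187.8041]]
down False t 18.12 p [ 0.4743 -0.013   0.0061] rot [-90.  -0.   0.] F [ 0.3 -0.  -0.9] op 0.853
grip t 18.73 p [ 0.4741 -0.013   0.0061] rot [-90.  -0.   0.] F [-0.4  0.3  2.2] op 0.529
lift t 19.17 p [ 0.4738 -0.0129  0.0499] rot [-90.  -0.  -0.] F [-0.7 -0.3 -1.1] op 0.527
```

View pics/cut_lift.png

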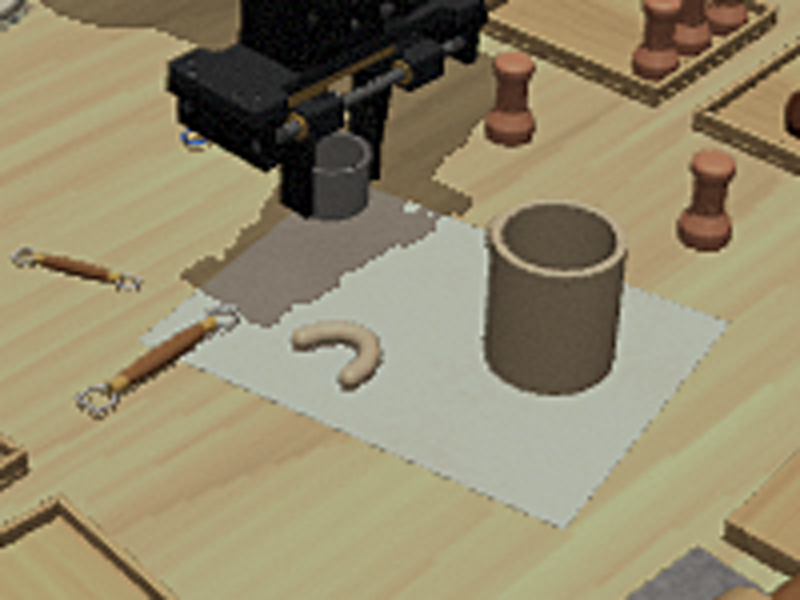

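The cutter is held on its diameter (46 mm). Placing it in tray_cutters, then moving on to the loop tool.

Run:
```python
from m import *
env.move_straight([.474,-.013,.18],rate=.25)
p,a=tray("cutters",-.006,0)
env.goto([*p,.16],[-90,0,a]); 
env.move_straight([*p,.03],rate=.2); 
hit=env.move_straight([*p,.0115],rate=.04,force_limit=5); st("down %s"%hit)
env.gripper_to(0.68); st("open")
env.move_straight([*p,.16],rate=.25)
p=[.479,-.155]
env.goto([*p,.2],[-90,0,93]); env.gripper_to(0.5,grasp_force=15)
shot("cut_done",box=(50,200,250,350),k=4)
env.move_straight([*p,.035],rate=.2); shot("loop_pre",box=(120,140,320,290),k=4); st()
```

```text
down True t 22.53 p [ 0.5867 -0.3537  0.0111] rot [-90.    0.1  -3.2] F [-1.   1.3  4.3] op 0.527
open t 23.12 p [ 0.5861 -0.3533  0.0101] rot [-89.9   0.2  -3.2] F [-1.2  0.   0.5] op 0.679
 t 26.79 p [ 0.4801 -0.1551  0.0362] rot [-90.2   0.   93. ] F [-0.3  0.3  0.5] op 0.499
```

View pics/cut_done.png

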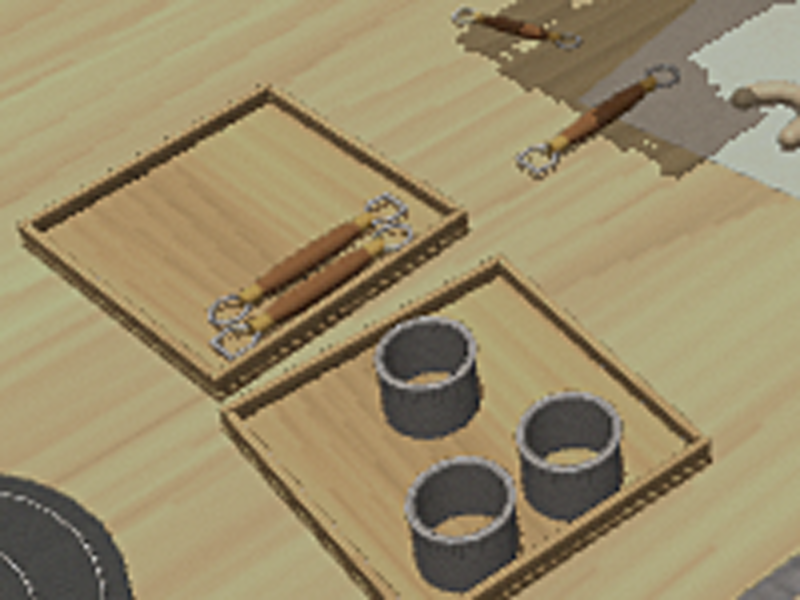

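View pics/loop_pre.png

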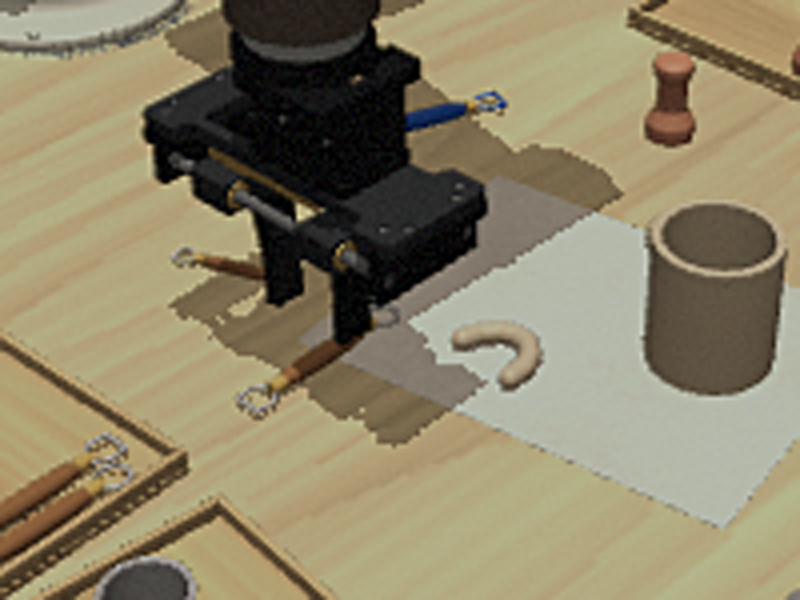

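The cutter stands flat on the empty floor. The jaws straddle the loop tool's handle, so I'll descend.

Run:
```python
from m import *
p=[.479,-.156]
hit=env.move_straight([*p,.0035],rate=.05,force_limit=6); st("down %s"%hit)
env.gripper_to(0.0,grasp_force=15); st("grip")
env.move_straight([*p,.06],rate=.15); st("lift")
shot("loop_lift",box=(120,140,320,290),k=4)
```

```text
down False t 27.57 p [ 0.4791 -0.156   0.0034] rot [-90.   0.  93.] F [0.7 0.2 0. ] op 0.503
grip t 28.21 p [ 0.4791 -0.156   0.0036] rot [-90.   0.  93.] F [-0.1  0.6  1.6] op 0.149
lift t 28.73 p [ 0.4785 -0.1559  0.0597] rot [-90.  -0.  93.] F [-0.5 -0.2 -0.2] op 0.149
```

View pics/loop_lift.png

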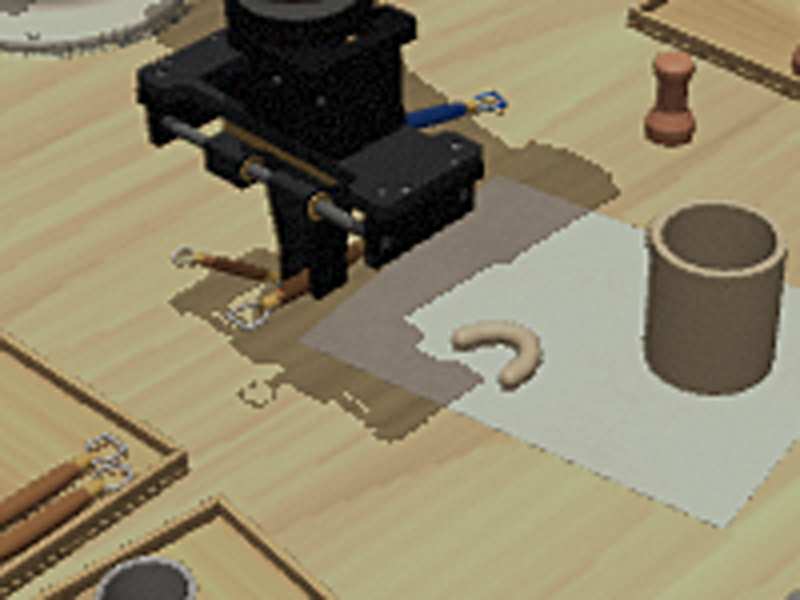

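Run:
```python
from m import *
env.move_straight([.479,-.156,.18],rate=.25)
p,a=tray("loops",-.010,0)
env.goto([*p,.16],[-90,0,90+a]); 
env.move_straight([*p,.035],rate=.2); shot("loop_place",box=(50,200,250,350),k=4)
hit=env.move_straight([*p,.009],rate=.04,force_limit=5); st("down %s"%hit)
env.gripper_to(0.4); st("open")
env.move_straight([*p,.18],rate=.25)
p=[.622,.168]
b=best([*p,.2],90)
env.goto([*p,.2],[-90,0,b[1]]); env.gripper_to(0.6,grasp_force=12)
shot("loop_done",box=(50,200,250,350),k=4)
env.move_straight([*p,.08],rate=.2); shot("s1_pre",box=(220,120,420,270),k=4); st()
```

```text
down True t 31.77 p [ 0.389  -0.3515  0.0086] rot [-89.9  -0.1  94.6] F [0.1 0.4 4.3] op 0.145
open t 32.48 p [ 0.3884 -0.3511  0.0082] rot [-89.8  -0.1  94.6] F [ 0.6 -0.1  0. ] op 0.396
 t 36.85 p [0.6232 0.1685 0.0817] rot [-90.2  -0.1  90. ] F [ 0.3 -0.6  0.2] op 0.598
```

View pics/loop_done.png

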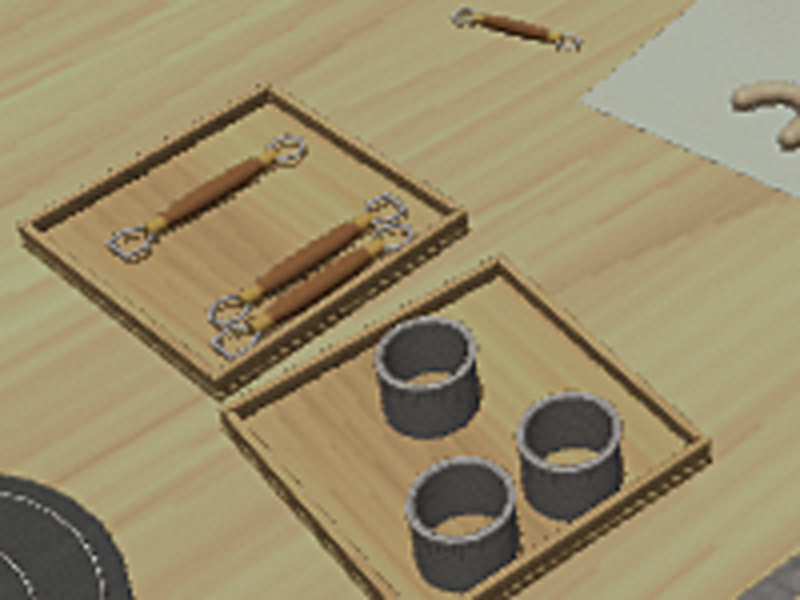

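View pics/s1_pre.png

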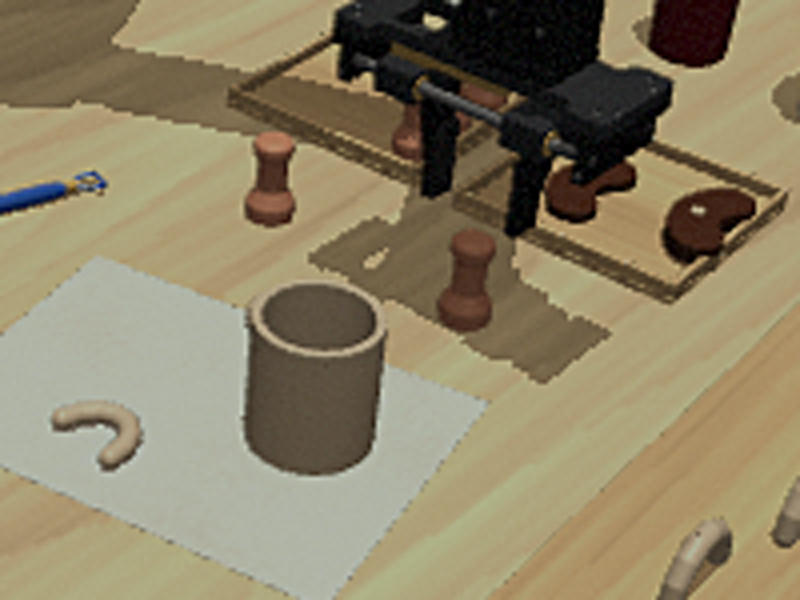

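The loop tool lies flat in its tray. Now stamp_a: descend to the waist and watch the closing width, which should be about 21 mm.

Run:
```python
from m import *
p=[.622,.168]
hit=env.move_straight([*p,.016],rate=.05,force_limit=4); st("down %s"%hit)
shot("s1_dn",box=(220,120,420,270),k=4)
if not hit:
    env.gripper_to(0.0,grasp_force=10); s=st("grip"); print(s["opening"]*87)
    shot("s1_grip",box=(220,120,420,270),k=4)
```

```text
down False t 38.28 p [0.6223 0.1681 0.0164] rot [-90.  -0.  90.] F [-0.2  1.1  0.5] op 0.599
grip t 38.9 p [0.6221 0.168  0.0161] rot [-90.  -0.  90.] F [ 0.5 -0.1  0. ] op 0.315
27.36883367654721
```

View pics/s1_grip.png

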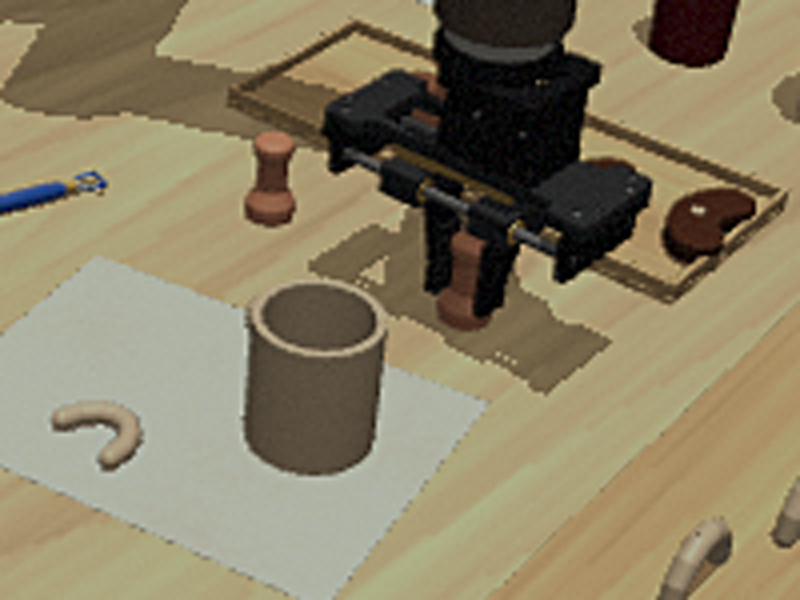

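It closed at 27.4 mm, so the tips are on the foot's taper or the pads are on the knob. I'll open and retry slightly higher.

Run:
```python
from m import *
p=[.622,.168]
for z in (.0215,.026):
    env.gripper_to(0.45)
    env.move_straight([*p,z],rate=.05)
    env.gripper_to(0.0,grasp_force=10); s=st("grip"); print(z,s["opening"]*87)
    if s["opening"]*87<24: break
```

```text
grip t 40.17 p [0.622  0.168  0.0214] rot [-90.   0.  90.] F [ 0.1  0.5 -0.8] op 0.302
0.0215 26.256183932600383
grip t 41.41 p [0.622 0.168 0.026] rot [-90.   0.  90.] F [ 0.2 -0.3 -0.2] op 0.307
0.026 26.667336128256053
```

Run:
```python
from m import *
p=[.622,.168]
env.gripper_to(0.45)
env.move_straight([*p,.018],rate=.05)
env.gripper_to(0.0,grasp_force=15); s=st("grip"); print(s["opening"]*87)
env.move_straight([*p,.05],rate=.05); s=st("lift"); print(s["opening"]*87)
shot("s1_lift",box=(220,120,420,270),k=4)
```

```text
grip t 42.7 p [0.6221 0.1681 0.0181] rot [-90.  -0.  90.] F [ 0.  -0.7  0.2] op 0.31
26.952908222646936
lift t 43.49 p [0.6218 0.1679 0.0499] rot [-90.  -0.  90.] F [ 0.4  1.1 -1. ] op 0.303
26.342059775601598
```

View pics/s1_lift.png

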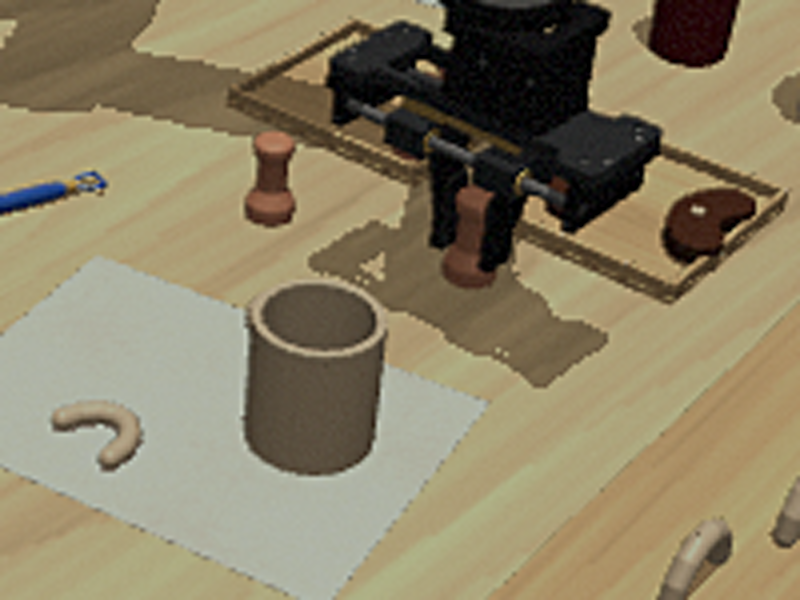

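The stamp hangs upright at 26.3 mm grip. Placing it on the +y side of tray_stamps, lowering to contact.

Run:
```python
from m import *
env.move_straight([.622,.168,.18],rate=.2)
p,a=tray("stamps",-.010,.036)
env.goto([*p,.17],[-90,0,90+a]); 
env.move_straight([*p,.05],rate=.15); f=shot("s1_place",box=(240,60,440,210),k=4); st()
hit=env.move_straight([*p,.018],rate=.03,force_limit=4); st("down %s"%hit)
shot("s1_touch",box=(240,60,440,210),k=4)
```

```text
t 46.55 p [0.3872 0.3797 0.051 ] rot [-90.1  -0.1  92.6] F [-0.   1.1 -0.4] op 0.302
down True t 47.39 p [0.3867 0.3789 0.0228] rot [-90.    0.1  92.6] F [ 0.9 -0.9  3.1] op 0.31
```

View pics/s1_place.png

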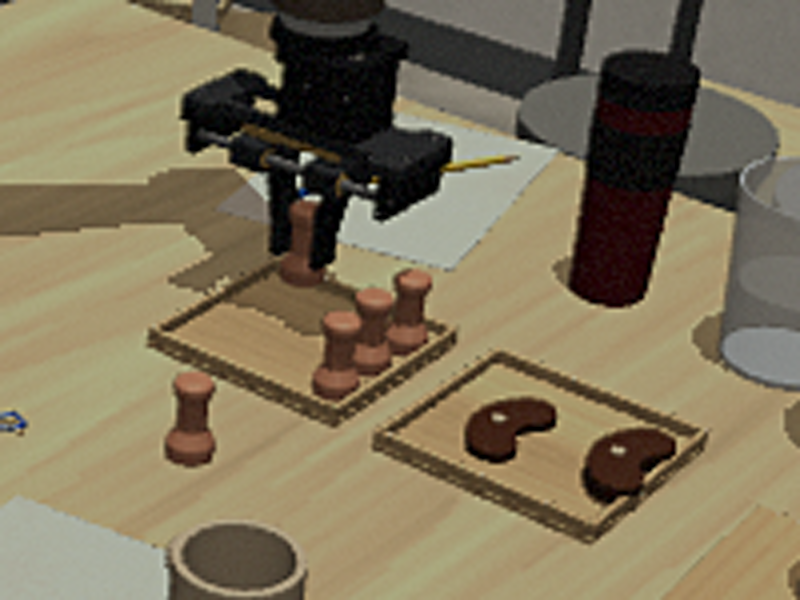

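View pics/s1_touch.png

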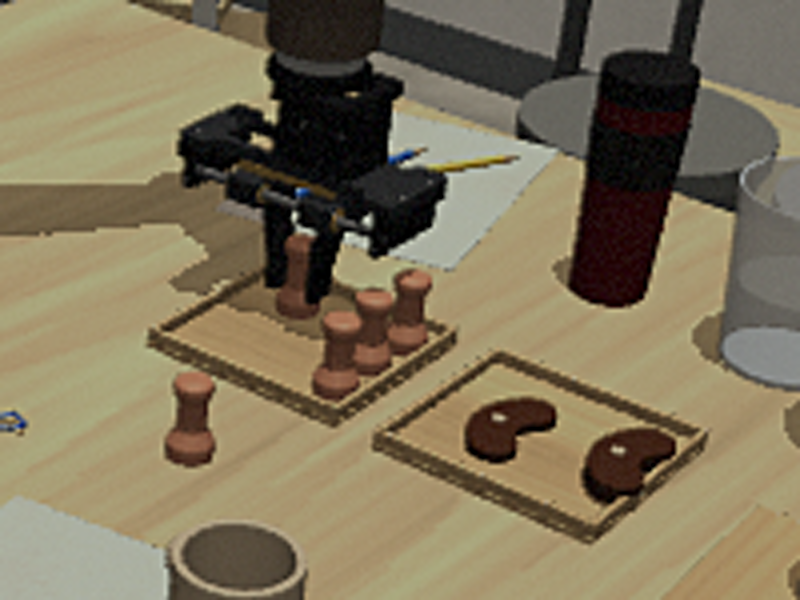

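Contact came at 22.8 mm (18 + 5), upright. Release and go for stamp_b.

Run:
```python
from m import *
p,a=tray("stamps",-.010,.036)
env.gripper_to(0.45); st("open")
s=env.read_state()["position"]
env.move_straight([s[0],s[1],.19],rate=.2)
p=[.459,.170]
b=best([*p,.2],90)
env.goto([*p,.2],[-90,0,b[1]]); env.gripper_to(0.6,grasp_force=15)
shot("s1_done",box=(240,60,440,210),k=4)
env.move_straight([*p,.08],rate=.2); f=shot("s2_pre",box=(220,80,420,230),k=4); st()
hit=env.move_straight([*p,.018],rate=.05,force_limit=4); st("down %s"%hit)
if not hit:
    env.gripper_to(0.0,grasp_force=15); s=st("grip"); print(s["opening"]*87)
shot("s2_grip",box=(220,80,420,230),k=4)
```

```text
open t 48.01 p [0.3861 0.3782 0.0222] rot [-89.9   0.1  92.6] F [ 0.2  1.  -0.4] op 0.45
 t 51.31 p [0.46   0.1707 0.0812] rot [-90.1  -0.1  90. ] F [-0.2 -0.3  0.8] op 0.598
down False t 52.7 p [0.4592 0.1702 0.0183] rot [-90.  -0.  90.] F [-0.3  0.2  0.1] op 0.602
grip t 53.27 p [0.459  0.17   0.0181] rot [-90.   0.  90.] F [-1.5 -0.5  1. ] op 0.313
27.205249081082904
```

View pics/s1_done.png

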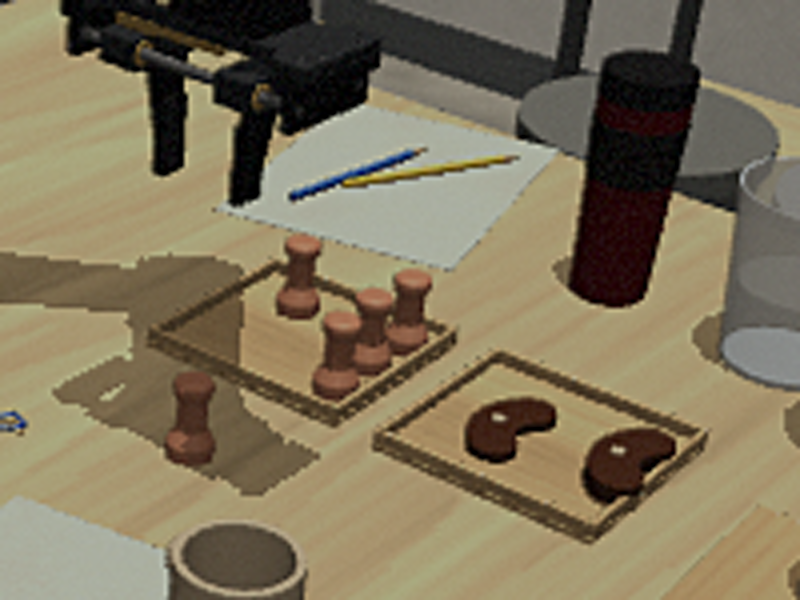

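View pics/s2_grip.png

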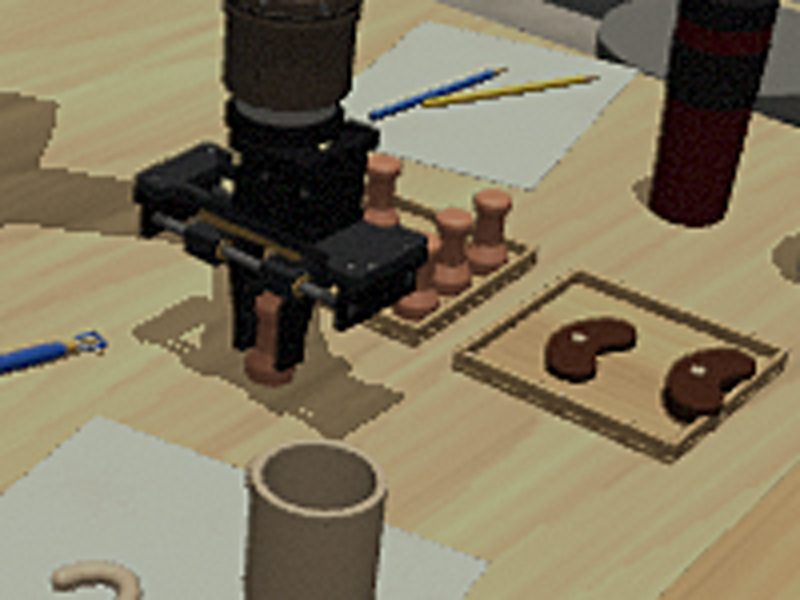

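Stamp_a stands upright in the tray. Stamp_b is gripped the same way, so I'll lift and place it.

Run:
```python
from m import *
env.move_straight([.459,.170,.06],rate=.08); st("lift")
env.move_straight([.459,.170,.18],rate=.2)
p,a=tray("stamps",-.010,-.034)
env.goto([*p,.17],[-90,0,90+a]); 
env.move_straight([*p,.05],rate=.15); shot("s2_place",box=(240,60,440,210),k=4)
hit=env.move_straight([*p,.018],rate=.03,force_limit=4); st("down %s"%hit)
shot("s2_touch",box=(240,60,440,210),k=4)
```

```text
lift t 54.0 p [0.4587 0.1698 0.0598] rot [-90.   0.  90.] F [ 0.1  0.  -1.1] op 0.311
down True t 57.26 p [0.3895 0.309  0.0228] rot [-90.    0.1  92.6] F [-1.   0.1  3.6] op 0.307
```

View pics/s2_touch.png

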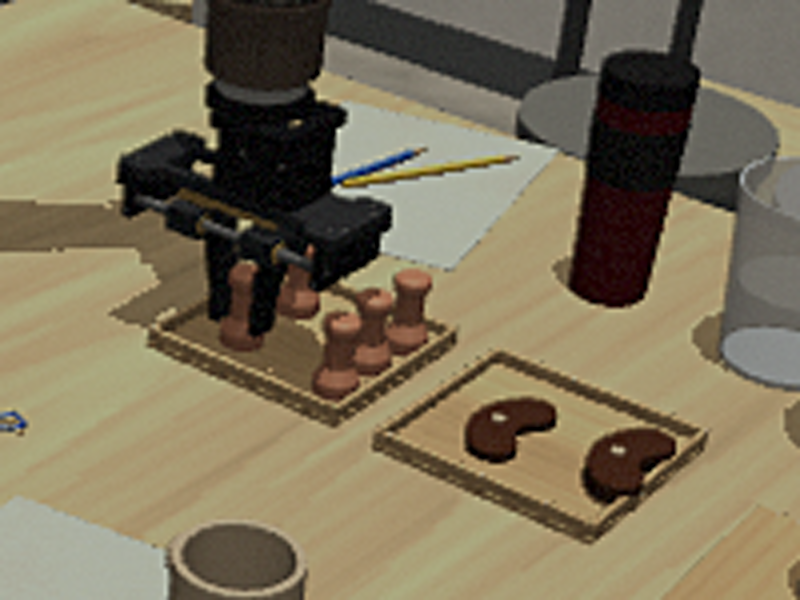

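Run:
```python
from m import *
env.gripper_to(0.45); s=st("open")["position"]
env.move_straight([s[0],s[1],.22],rate=.2)
env.set_joints([86.78,22.042,.453,0,-68.411,-14.817]); st()
f=shot("final_top",n="top",k=1.5); shot("final_scene",k=1.5)
m0=None
for d in env.search_frame(f,"stamp_a"): print(d["score"],d["xyz"])
```

```text
open t 57.88 p [0.3891 0.3083 0.0223] rot [-89.9   0.1  92.6] F [1.2 0.7 0.1] op 0.45
 t 60.33 p [0.1942 0.5936 0.2224] rot [-90.    0.  161.9] F [-0.2 -0.4  0.4] op 0.448
0.82 [0.3848, 0.3743, 0.0463]
0.69 [0.3878, 0.3047, 0.057]
```

View pics/final_top.png

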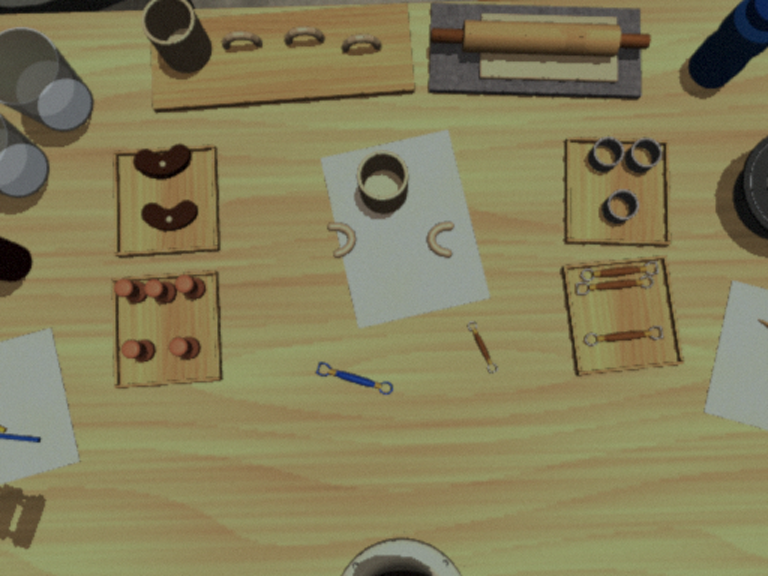

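View pics/final_scene.png

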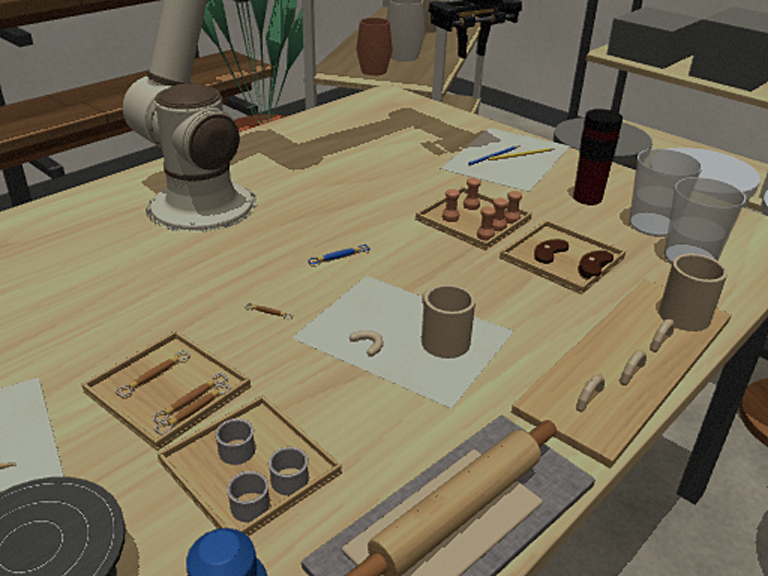

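Both views show all five tools on the empty floor of the right tray: rib (169,216), cutter (621,207), loop tool (624,337), stamps (138,349) and (184,347). The mug is still at (383,183) and the decoys have not moved. Handing in.

```bash
python3 -c "
from workcell import env
env.close_job(); print(env.read_state()['clock'])"
```

```text
the job is handed in; nothing more can be done
the job is handed in; nothing more can be done
```

All five tools are back in their trays, and I handed the job in at about 60 s of the 128 s allowed. I went in the order rib, cutter, loop tool, stamp_a, stamp_b.

**Final check:** the last pictures from both cameras show:
- The rib and loop tool lie flat, the cutter stands on its open end, and both stamps stand upright. All are on empty tray floor with clear space around them.
- The mug, the blue loop tool and the small loop tool are at the same pixels as at the start.
- Each tool touched down 5 mm higher than it was gripped, which matches the tray floor.

**Readings that disagreed:**
- The jaws closed to 26–27 mm on the stamps instead of the 21 mm waist, because the pads also bear on the knob and foot taper. Stamp_a needed two re-grips before I lifted it. Stamp_a's grip changed by 0.6 mm while lifted, but both stamps stayed upright.
- The two cameras differed by up to about 5 mm on some points, and the corner fit for the loop tray was off by up to 5 mm. The spacing I left was larger than that.

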